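Swap the table pieces back onto their own coasters

TASK

The pepper mill, salt mill, coffee cup and wafer packet have been put on one another's coasters. Put each in the middle of its own: the dark pepper mill on the dark wooden coaster, the pale salt mill on the pale wooden one, the cup on the blue one and the packet on the red one, using the empty grey coaster as a free spot on the way. Leave everything upright (the packet lying flat), do not drop or tip anything, and do not move the counter bell.

Things in the scene. Friction and masses are not known exactly. Their poses are not given: they have to be found in the camera images.
- pepper_center (a point): Centre, half-way up, of the pepper mill: dark brown turned wood, 174 mm tall, 57 mm across, round, standing upright; z is its axis, the base 87 mm below this point. Narrow waist in the middle; the fixed round crown, about 50 mm across, lies 126 to 161 mm above the base, with a small steel knob on top. Take it from above round the crown or just under it, 120 to 145 mm above the base. 0.24 kg.
- salt_center (a point): Centre, half-way up, of the salt mill: pale wood, same shape as the pepper mill, 162 mm tall, 57 mm across, upright; z is its axis, the base 81 mm below this point. Its fixed crown, about 50 mm across, lies 114 to 149 mm above the base. Take it from above round the crown or just under it, 108 to 133 mm above the base. 0.24 kg.
- cup_center (a point): Centre of the round body, half-way up, of the cream-white coffee cup: 58 mm tall, body 66 mm across at the rim and 52 mm at the base, open and empty, upright; the base is 29 mm below this point. Its handle sticks out to 55 mm from the body's axis, along the point's -y axis; grasp the body along its x axis, in the upper half. 0.18 kg.
- packet_center (a point): Centre, half-way up, of the wrapped wafer packet: white wrapper with a green print, 40 mm (x) by 88 mm (y) by 14 mm thick (z), lying flat, rigid; grasp across its 40 mm width (x). Its underside is 7 mm below this point. 0.014 kg.
- coaster_dark: Dark brown wooden coaster with a thin brass line: the pepper mill's place. Round coaster, 110 mm across, 8 mm thick, flat top, fixed to the table; origin at the centre of its underside, so its top is 8 mm above the origin and the table.
- coaster_light: Pale wooden coaster: the salt mill's place. Round coaster, 110 mm across, 8 mm thick, flat top, fixed to the table; origin at the centre of its underside, so its top is 8 mm above the origin and the table.
- coaster_blue: Blue coaster with a thin white line: the coffee cup's place. Round coaster, 110 mm across, 8 mm thick, flat top, fixed to the table; origin at the centre of its underside, so its top is 8 mm above the origin and the table.
- coaster_red: Red coaster with a thin brass line: the wafer packet's place. Round coaster, 110 mm across, 8 mm thick, flat top, fixed to the table; origin at the centre of its underside, so its top is 8 mm above the origin and the table.
- coaster_grey: Plain grey felt coaster, empty at the start: the free spot, where a thing may stand meanwhile. Round coaster, 110 mm across, 8 mm thick, flat top, fixed to the table; origin at the centre of its underside, so its top is 8 mm above the origin and the table.
- bell: Steel counter bell with a black foot, 75 mm across, 57 mm tall, loose on the table among the coasters; not to be moved. Origin at the centre of its underside.
There are look-alikes about, which are no part of the job. Leave any yellow look-alike of the part that bears cup_center alone.

How it is judged (in metres and radians):
At the end, for the whole second after the job is handed in: Each thing stands released and at rest on its own coaster, its centre within 15 mm of the coaster's centre, upright (the packet flat) within 0.12 rad, and the bell is within 20 mm of where it stood (horizontal distance between pepper_center and coaster_dark below 0.015 m and height (world z) of pepper_center between 0.089 and 0.101 m and angle between each of pepper_center, salt_center, cup_center, packet_center's own z axis and vertical below 0.12 rad and linear speed of each of pepper, salt, cup, packet below 0.02 m/s and contact force between each of pepper, salt, cup, packet and the fingers below 0.1 N and horizontal distance between salt_center and coaster_light below 0.015 m and height (world z) of salt_center between 0.083 and 0.095 m and horizontal distance between cup_center and coaster_blue below 0.015 m and height (world z) of cup_center between 0.031 and 0.043 m and horizontal distance between packet_center and coaster_red below 0.015 m and height (world z) of packet_center between 0.009 and 0.021 m and distance of bell from where it was at the start of the episode below 0.02 m); the robot touches nothing.
It fails at once if a mill or the cup is tipped by more than 0.6 rad (angle between any of pepper_center, salt_center, cup_center's own z axis and vertical above 0.6 rad).
It fails at once if a thing is dropped (falls freely faster than 0.8 m/s, that is from over 3 cm) ((contact force between pepper and anything else below 0.02 N and linear speed of pepper above 0.8 m/s) or (contact force between salt and anything else below 0.02 N and linear speed of salt above 0.8 m/s) or (contact force between cup and anything else below 0.02 N and linear speed of cup above 0.8 m/s) or (contact force between packet and anything else below 0.02 N and linear speed of packet above 0.8 m/s)).
It fails at once if the bell is moved by more than 20 mm (distance of bell from where it was at the start of the episode above 0.02 m).
It also fails if it takes over 120 s, if anything falls off the work surface, if the arm or the gripper's body presses on something with over 40 N, if the wrist force passes 120 N, or if a joint passes its speed limit or range.

ROBOT

A 6-joint arm with a two-finger parallel gripper is mounted at the origin on a cart in front of the work surface, level with it; the furniture and walls round the work are solid. World frame = base frame: x ahead of the robot, y to its left, z up, the work surface at z = 0. Lengths are in mm, angles in rad, forces in N, time in s.
With the tool pointing down it reaches from about 350 to 1000 mm from the base axis. Payload 7.1 kg.
Tool frame: the origin (TCP) lies between the finger pads; the fingertips stand 25 mm ahead of it and the grasp point (between the pads) lies 6 mm ahead of it; z points along the fingers, y is the line along which they close (so a half turn about z gives the same grasp; the last joint's range is limited). The gripper opens to 85 mm and grips with 20 to 120 N. Pads are 22 mm wide; open, the fingers measure 114 mm over their backs; the gripper's body (76 mm by 85 mm) begins 54 mm behind the grasp point. The pads swing forward as they close: fully open they stand 13 mm farther back than shut.
Start: joints at [-1.293, 0.423, 1.63, -0, 1.089, -0.019], TCP at [182.807, -597.651, 256.319] pointing down, gripper open.
Joint ranges: [-3, 3], [-0.9, 2.11], [0.09, 2.58], [-1.31, 4.45], [0.11, 2.69], [-2.54, 2.54]. Speed limits (rad/s): [2.39, 2.39, 3.01, 3.14, 3.14, 3.14].

INTERFACE

Orientations are given as a 3x3 rotation matrix whose columns are the frame's x, y, z axes.
In Python, from workcell import state, read_camera, hand_in gives the robot as it stands.
- The arm moves only by the shell command python3 -m pendant 'ROWS' [OPENING]. ROWS is JSON, a list that holds one entry, the list of rows, each a list of 6 numbers: the shift along the world's x, y, z in m, then the turn, a rotation vector about the world's x, y, z in rad. In form: [[[x, y, z, ax, ay, az], ...]]. A call has 1 to 12 rows; each row is the pose to reach, as a shift and turn from the pose commanded when the call began; what a row does not reach only later rows make up. A row lasts 1/8 s, in which the tool goes at most 62.5 mm and 10.7 degrees, less where a joint would pass 70% of its speed; a pose out of reach is approached as far as the arm can. A call with a gripper value outside its range is refused whole. OPENING is the finger opening in m, from 0 to 0.0854, set as the call begins (- or left out, the last holds). The fingers move at their own pace and stop on an object; the grip force is fixed at half the most. Time passes only in rows, so rows that repeat a pose let the fingers close. It gives the time, the measured TCP pose, the force, the opening and the grip force at its end, in the units of the state.
- state(): the state, without advancing time (a new reading comes with each control period).
- read_camera(name): name is "scene" or "top"; returns a dict with "color" (420x560x3 uint8, red, green, blue), "mtx" (3x3 intrinsics, pixels), "rvec" (rotation vector, rad) and "tvec" (3), from world to camera coordinates, as OpenCV has them. Camera axes: x right, y down, z forward; pixel columns grow to the right and rows downward; lengths in mm; the calibration is good to about 2 mm. A picture is of the moment at which its call begins. There is no depth.
- hand_in(): hands the job in; it is judged then, once.
The state is a dict: "time": time; "q": joint angles; "joint_vel": joint speeds; "joint_torque": joint torques, N m; "ee_pos": TCP position; "tool_rot": TCP orientation; "ft_force": force on the tool from outside, world axes, zero at the start; "ft_torque": the same for the moment, N m; "opening": finger opening in mm; "grasp_force": force on a finger pad.
Only numpy, scipy, OpenCV 4.12 (cv2) and the standard library are available. Lean on these libraries where they do the work, as an engineer would, in place of code of your own. Each camera call takes 0.05 s, during which the arm holds its last target. There are 200 camera calls.

## Working session

There is one attempt and no reset: what is moved stays moved. The work goes in short steps, Python scripts to look and compute and a shell command to move; the robot and the scene stay as the last step left them, time stands still between calls to the robot, and variables do not carry over. Pictures are saved under pics/ and viewed, at most 14 in all, crops included, and the job is handed in when it is done.

```bash
mkdir -p pics; python3 - <<'E'
from workcell import state, read_camera
import cv2,numpy as np
for n in("scene","top"):
    c=read_camera(n);cv2.imwrite(f"pics/{n}0.png",c["color"][:,:,::-1])
    R=cv2.Rodrigues(np.array(c["rvec"],float))[0];print(n,np.array(c["mtx"]).tolist(),(-R.T@np.array(c["tvec"]).ravel()).round(1),R.round(3).tolist())
s=state();print(s["ee_pos"],s["tool_rot"],s["opening"])
E
```

```text
scene [[511.0780727192444, 0.0, 285.12282367989786], [0.0, 511.0780727192444, 206.38953996706218], [0.0, 0.0, 1.0]] [-26.1 814.3 589.1] [[-0.829, -0.559, -0.001], [-0.241, 0.359, -0.901], [0.505, -0.747, -0.433]]
top [[541.6626445558372, 0.0, 281.27944189295596], [0.0, 541.6626445558372, 218.21486649097625], [0.0, 0.0, 1.0]] [ 378.3   -7.7 1162.3] [[0.009, -1.0, 0.016], [-0.988, -0.012, -0.157], [0.157, -0.015, -0.987]]
[ 182.67867173 -597.23404538  255.60254886] [[ 9.56271167e-01  2.92481253e-01 -4.14279116e-04]
 [ 2.92481546e-01 -9.56270197e-01  1.36227543e-03]
 [ 2.27725361e-06 -1.42387371e-03 -9.99998986e-01]] 85.18163472084828
```

View pics/top0.png

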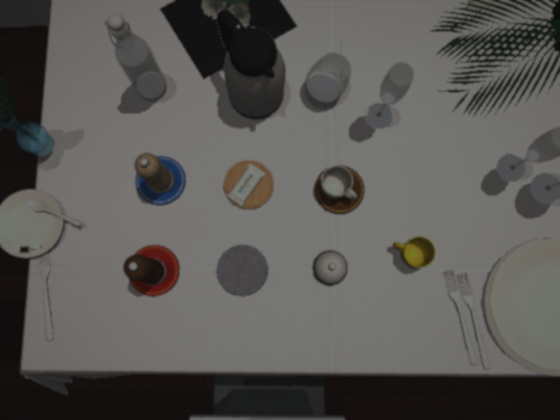

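View pics/scene0.png

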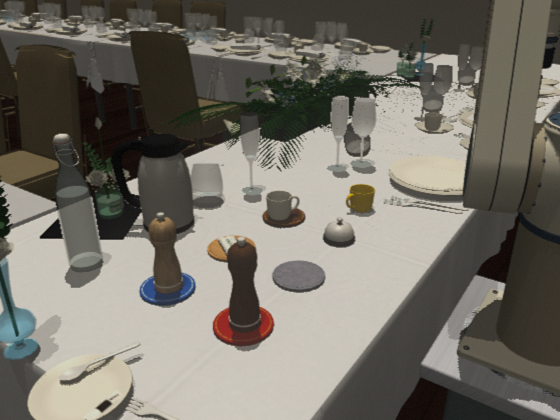

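```bash
cat > h.py <<'E'
from workcell import state, read_camera
import cv2,numpy as np
from scipy.optimize import least_squares
def cam(n):
    c=read_camera(n);R=cv2.Rodrigues(np.array(c["rvec"],float))[0];t=np.array(c["tvec"],float).ravel()
    return dict(img=c["color"],K=np.array(c["mtx"]),R=R,o=-R.T@t,rv=np.array(c["rvec"],float),t=t)
def plane(c,uv,z):
    uv=np.atleast_2d(uv).astype(float);d=np.c_[uv,np.ones(len(uv))]@np.linalg.inv(c["K"]).T@c["R"]
    return (c["o"]+d*((z-c["o"][2])/d[:,2])[:,None])[:,:2]
def proj(c,p): return cv2.projectPoints(np.atleast_2d(p).astype(float),c["rv"],c["t"],c["K"],None)[0][:,0]
def crop(c,u0,v0,u1,v1,k,name):
    im=c["img"][v0:v1,u0:u1,::-1].astype(float)/255
    cv2.imwrite(name,cv2.resize((np.clip(im*1.3,0,1)**.6*255).astype(np.uint8),None,fx=k,fy=k,interpolation=cv2.INTER_CUBIC))
E
python3 - <<'E'
from h import *
c=cam("top");crop(c,115,125,275,305,3.3,"pics/a.png");crop(c,215,145,375,305,3.5,"pics/b.png")
d=cam("scene");crop(d,130,180,360,350,3.4,"pics/c.png")
hsv=cv2.cvtColor(c["img"],cv2.COLOR_RGB2HSV)
for n,(u,v) in dict(red=(172,265),blue=(178,195),grey=(242,270),light=(262,172),dark=(345,207),cloth=(210,230),salt=(155,180),pep=(150,265)).items(): print(n,hsv[v,u],hsv[v+1,u-2])
E
```

```text
red [  1 202  87] [  1 195  77]
blue [109 127  84] [108 113  88]
grey [160  11  72] [150  11  71]
light [ 30  18 116] [ 43  15 123]
dark [ 12 150  51] [ 10 140  53]
cloth [ 20   6 119] [ 20   6 119]
salt [15 73 35] [18 85 36]
pep [  8 104  27] [ 12 113  34]
```

View pics/a.png

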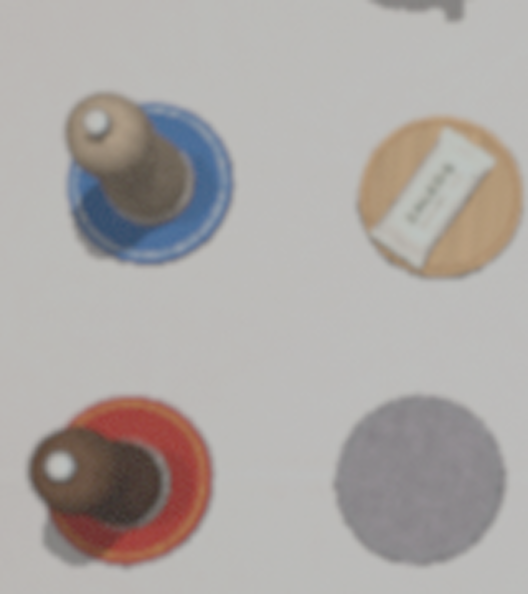

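View pics/b.png

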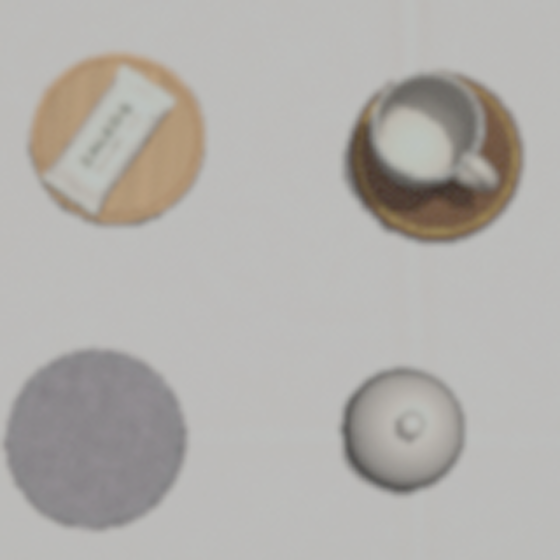

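View pics/c.png

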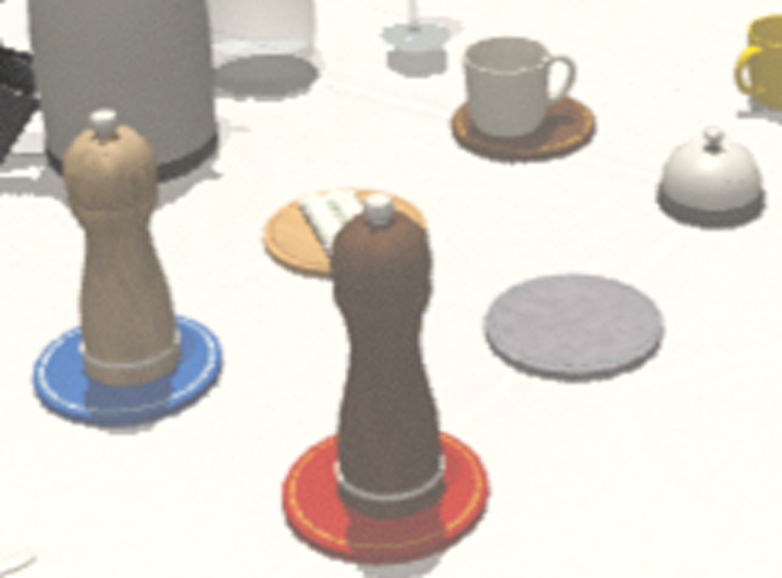

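```bash
python3 - <<'E'
from h import *
T=cam("top");S=cam("scene")
def circ(c,box,lo,hi,z=8,r=55):
    u0,v0,u1,v1=box;h=cv2.cvtColor(c["img"],cv2.COLOR_RGB2HSV)[v0:v1,u0:u1]
    m=cv2.morphologyEx(cv2.inRange(h,np.array(lo),np.array(hi)),cv2.MORPH_CLOSE,np.ones((3,3)))
    k=max(cv2.findContours(m,cv2.RETR_EXTERNAL,cv2.CHAIN_APPROX_NONE)[0],key=cv2.contourArea)
    p=cv2.convexHull(k)[:,0]; p=k[:,0]
    P=plane(c,p+[u0,v0],z)
    f=least_squares(lambda x:np.hypot(*(P-x[:2]).T)-r,np.r_[P.mean(0)],loss="soft_l1",f_scale=1.5)
    e=f.fun;return f.x.round(1),len(P),np.mean(abs(e)<2.5).round(2)
L=dict(red=((120,235,190,305),[0,140,25],[8,255,255]),blue=((125,145,195,215),[98,70,20],[125,255,255]),
grey=((205,235,280,305),[0,0,40],[180,255,90]),light=((215,150,285,220),[8,50,40],[22,255,255]),dark=((305,155,375,225),[0,60,10],[30,255,255]))
for n,(b,lo,hi) in L.items(): print(n,circ(T,b,lo,hi))
LS=dict(red=((205,300,280,345),[0,140,25],[8,255,255]),blue=((135,265,200,310),[98,70,20],[125,255,255]),dark=((255,195,310,230),[0,60,10],[30,255,255]),light=((200,230,262,265),[8,50,40],[22,255,255]))
for n,(b,lo,hi) in LS.items(): print("S",n,circ(S,b,lo,hi))
def tri(a,b):
    P=[np.c_[c["K"]@np.c_[c["R"],c["t"]]] for c in(T,S)]
    X=cv2.triangulatePoints(P[0],P[1],np.array(a,float),np.array(b,float)).ravel();return (X[:3]/X[3]).round(1)
A=lambda u,v:(115+u/3.3,125+v/3.3)
B=lambda u,v:(215+u/3.5,145+v/3.5)
C=lambda u,v:(130+u/3.4,180+v/3.4)
print("salt",plane(T,A(97,121),168),tri(A(97,121),C(104,122)),"pep",plane(T,A(60,465),180),tri(A(60,465),C(379,208)))
print("mill bases S: salt",plane(S,C(131,352),8),"pep",plane(S,C(389,480),8))
print("cup",plane(T,B(429,128),65),plane(T,B(484,174),50),"S",plane(S,C(506,62),66))
p=plane(T,[B(122,65),B(175,98),B(98,215),B(43,178)],22);print("packet",p.round(1).tolist(),p.mean(0))
print("bell",plane(T,B(404,430),20),"yellow",plane(T,(418,252),50))
E
```

```text
red (array([448.7, 249.1]), 191, np.float64(0.3))
blue (array([644.6, 241.4]), 181, np.float64(0.38))
grey (array([449.4,  57.9]), 146, np.float64(0.95))
light (array([636.6,  47.6]), 227, np.float64(0.57))
dark (array([ 631.2, -148.9]), 192, np.float64(0.33))
S red (array([450.3, 247. ]), 185, np.float64(0.25))
S blue (array([639.5, 246.8]), 156, np.float64(0.58))
S dark (array([ 627.3, -142.5]), 111, np.float64(0.33))
S light (array([616.6,  59.8]), 149, np.float64(0.13))
salt [[641.12354106 236.15651253]] [643.4 238.2 160.4] pep [[444.25719867 243.88470496]] [444.9 245.8 172.7]
mill bases S: salt [[645.61994953 237.0372289 ]] pep [[446.40277332 245.77643189]]
cup [[ 631.30393736 -140.28938347]] [[ 606.96012757 -174.94308021]] S [[ 622.30763781 -117.65820352]]
packet [[678.6, 44.4], [658.1, 11.4], [584.2, 57.3], [606.8, 91.4]] [631.91901513  51.15025847]
bell [[ 455.26649098 -129.34569584]] yellow [[ 487.87021175 -307.66751304]]
```

```bash
cat >> h.py <<'E'
L=dict(red=((120,235,190,305),[0,110,25],[10,255,255]),blue=((125,145,195,215),[98,60,20],[125,255,255]),
grey=((205,235,280,305),[0,0,40],[180,255,95]),light=((215,150,285,220),[8,40,40],[22,255,255]),dark=((305,155,375,225),[0,50,10],[30,255,255]))
def coaster(c,n,z=8):
    (u0,v0,u1,v1),lo,hi=L[n];h=cv2.cvtColor(c["img"],cv2.COLOR_RGB2HSV)[v0:v1,u0:u1]
    k=max(cv2.findContours(cv2.inRange(h,np.array(lo),np.array(hi)),cv2.RETR_EXTERNAL,cv2.CHAIN_APPROX_NONE)[0],key=cv2.contourArea)
    P=plane(c,cv2.convexHull(k)[:,0]+[u0,v0],z);x=P.mean(0)
    for s in(6,3,1.5):
        f=least_squares(lambda x:np.hypot(*(P-x[:2]).T)-54.5,x,loss="cauchy",f_scale=s);x=f.x
    return x.round(1),len(P),np.mean(abs(f.fun)<2.5).round(2)
E
python3 - <<'E'
from h import *
T=cam("top")
for n in L: print(n,*coaster(T,n))
A=lambda u,v:(115+u/3.3,125+v/3.3)
B=lambda u,v:(215+u/3.5,145+v/3.5)
print("manual red",plane(T,A(130,480),8),"blue",plane(T,A(151,183),8),"light",plane(T,A(440,198),8),"dark",plane(T,B(436,156),8))
E
```

```text
red [447.9 246.6] 28 0.68
blue [643.2 240.2] 26 0.92
grey [449.4  57.8] 33 1.0
light [636.8  47.8] 29 1.0
dark [ 629.  -149.5] 24 0.75
manual red [[446.67581115 242.72541075]] blue [[641.87478989 237.92065706]] light [[634.2495945   47.50899028]] dark [[ 626.64890452 -151.41851765]]
```

```bash
python3 -m pendant '[[[0.04,0.058,0,0,0,0.15],[0.08,0.116,0,0,0,0.33],[0.12,0.174,0,0,0,0.5],[0.16,0.232,0,0,0,0.68],[0.2,0.29,0,0,0,0.86],[0.24,0.347,0,0,0,1.04],[0.275,0.4,0,0,0,1.22],[0.31,0.45,0,0,0,1.4],[0.345,0.5,0,0,0,1.58],[0.38,0.55,0,0,0,1.76],[0.415,0.6,0,0,0,1.94],[0.43,0.62,0,0,0,2.1]]]' 0.06; python3 -m pendant '[[[0.019,0.029,0,0,0,0.18],[0.019,0.029,-0.04,0,0,0.18],[0.019,0.029,-0.09,0,0,0.18],[0.019,0.029,-0.13,0,0,0.18],[0.019,0.029,-0.14,0,0,0.18],[0.019,0.029,-0.14,0,0,0.18]]]'
python3 - <<'E'
from h import *
s=state();print(s["tool_rot"],s["q"])
d=cam("scene");crop(d,140,120,340,270,3.5,"pics/d.png")
E
```

```text
time: 1.85
ee_pos: [611.2, 20.6, 256.5]
tool_rot: [[-0.739, 0.674, 0.0], [0.674, 0.739, -0.0], [-0.0, 0.0, -1.0]]
ft_force: [0.4, -1.5, 0.1]
opening: 60.0
grasp_force: 0.0
time: 2.6
ee_pos: [629.4, 47.7, 116.5]
tool_rot: [[-0.845, 0.535, -0.0], [0.535, 0.845, -0.0], [0.0, -0.0, -1.0]]
ft_force: [0.9, 0.6, 0.9]
opening: 60.0
grasp_force: 0.0
[[-8.44672889e-01  5.35282783e-01 -2.30063436e-04]
 [ 5.35282804e-01  8.44672906e-01 -3.71362338e-05]
 [ 1.74449964e-04 -1.54516971e-04 -9.99999973e-01]] [ 5.67222196e-02  6.09179055e-01  1.69346121e+00 -3.22992204e-05
  8.39184183e-01 -9.49210009e-01]
```

View pics/d.png

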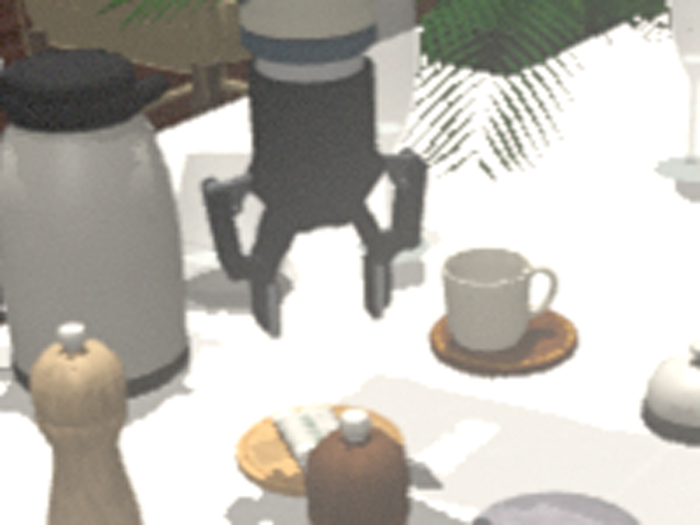

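```bash
python3 -m pendant '[[[0.002,0.003,-0.025,0,0,0],[0.002,0.003,-0.05,0,0,0],[0.002,0.003,-0.07,0,0,0],[0.002,0.003,-0.078,0,0,0],[0.002,0.003,-0.08,0,0,0],[0.002,0.003,-0.08,0,0,0]]]'; python3 -m pendant '[[[0,0,0,0,0,0],[0,0,0,0,0,0],[0,0,0,0,0,0],[0,0,0,0,0,0],[0,0,0,0,0,0],[0,0,0,0,0,0]]]' 0.03
```

```text
time: 3.4
ee_pos: [631.7, 50.7, 37.0]
tool_rot: [[-0.845, 0.535, 0.001], [0.535, 0.845, 0.0], [-0.001, 0.001, -1.0]]
ft_force: [0.1, 0.2, 0.3]
opening: 59.8
grasp_force: 0.0
time: 4.15
ee_pos: [631.6, 50.4, 38.3]
tool_rot: [[-0.845, 0.535, 0.001], [0.535, 0.845, -0.0], [-0.001, 0.0, -1.0]]
ft_force: [-4.2, -1.4, 14.1]
opening: 35.0
grasp_force: 54.8
```

```bash
python3 -m pendant '[[[0,0,0.003,0,0,0],[0,0,0.01,0,0,0],[0,0,0.03,0,0,0],[0,0,0.06,0,0,0],[0,0,0.08,0,0,0],[0,0,0.08,0,0,0]]]'
python3 - <<'E'
from h import *
d=cam("scene");crop(d,180,160,320,265,5,"pics/e.png")
E
```

```text
time: 4.9
ee_pos: [632.5, 50.8, 118.7]
tool_rot: [[-0.845, 0.535, 0.004], [0.535, 0.845, 0.0], [-0.003, 0.002, -1.0]]
ft_force: [1.4, 0.7, -1.3]
opening: 34.8
grasp_force: 53.7
```

View pics/e.png

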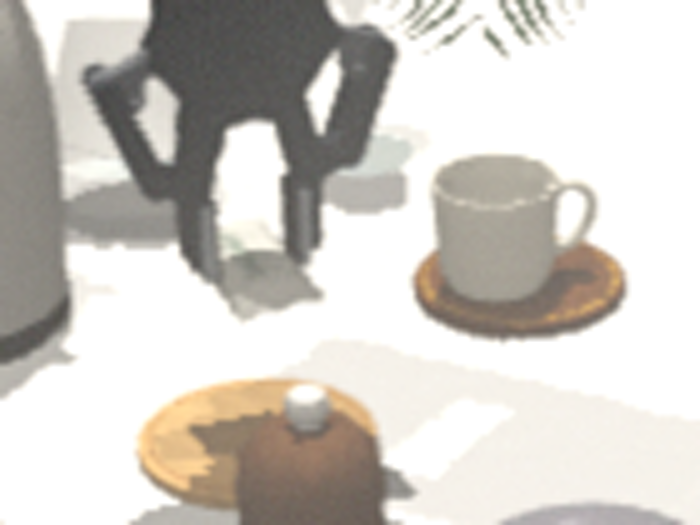

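```bash
python3 -m pendant '[[[-0.01,0,0,0,0,0],[-0.035,0.001,0,0,0,0],[-0.07,0.003,0,0,0,0],[-0.105,0.005,0,0,0,0],[-0.14,0.006,0,0,0,0],[-0.17,0.007,0,0,0,0],[-0.183,0.007,0,0,0,0],[-0.183,0.007,-0.02,0,0,0],[-0.183,0.007,-0.045,0,0,0],[-0.183,0.007,-0.065,0,0,0],[-0.183,0.007,-0.074,0,0,0],[-0.183,0.007,-0.076,0,0,0]]]'; python3 -m pendant '[[[0,0,-0.001,0,0,0],[0,0,-0.002,0,0,0]]]'
```

```text
time: 6.45
ee_pos: [448.1, 57.6, 39.8]
tool_rot: [[-0.845, 0.535, -0.001], [0.535, 0.845, -0.0], [0.001, -0.001, -1.0]]
ft_force: [0.5, -0.4, 0.5]
opening: 35.0
grasp_force: 53.7
time: 6.7
ee_pos: [448.6, 57.7, 38.8]
tool_rot: [[-0.845, 0.535, 0.001], [0.535, 0.845, 0.0], [-0.001, 0.001, -1.0]]
ft_force: [0.6, -0.1, -0.4]
opening: 35.1
grasp_force: 53.7
```

```bash
python3 -m pendant '[[[0,0,-0.001,0,0,0],[0,0,-0.001,0,0,0]]]'; python3 -m pendant '[[[0,0,0,0,0,0],[0,0,0,0,0,0],[0,0,0.001,0,0,0],[0,0,0.002,0,0,0]]]' 0.06; python3 -m pendant '[[[0,0,0.01,0,0,0],[0,0,0.05,0,0,0],[0,0,0.11,0,0,0],[0,0,0.17,0,0,0],[0,0,0.2,0,0,0],[0.05,0.04,0.2,0,0,0],[0.1,0.08,0.2,0,0,0],[0.14,0.12,0.2,0,0,0],[0.17,0.15,0.2,0,0,0],[0.194,0.18,0.2,0,0,0],[0.194,0.18,0.2,0,0,0],[0.194,0.18,0.2,0,0,0]]]' 0.085
python3 - <<'E'
from h import *
t=cam("top");crop(t,115,130,285,310,3.3,"pics/f.png")
d=cam("scene");crop(d,120,130,330,300,3.5,"pics/g.png")
E
```

```text
time: 6.95
ee_pos: [448.6, 57.7, 38.4]
tool_rot: [[-0.845, 0.535, 0.001], [0.535, 0.845, 0.0], [-0.001, 0.001, -1.0]]
ft_force: [-1.8, -0.3, 11.3]
opening: 34.8
grasp_force: 57.1
time: 7.45
ee_pos: [448.2, 57.7, 39.3]
tool_rot: [[-0.845, 0.535, -0.0], [0.535, 0.845, -0.0], [0.0, -0.0, -1.0]]
ft_force: [-0.0, 0.6, 0.1]
opening: 60.0
grasp_force: 0.0
time: 8.95
ee_pos: [641.3, 237.1, 239.2]
tool_rot: [[-0.845, 0.535, -0.001], [0.535, 0.845, -0.001], [0.001, -0.001, -1.0]]
ft_force: [0.2, 0.1, -0.3]
opening: 85.2
grasp_force: 0.0
```

View pics/f.png

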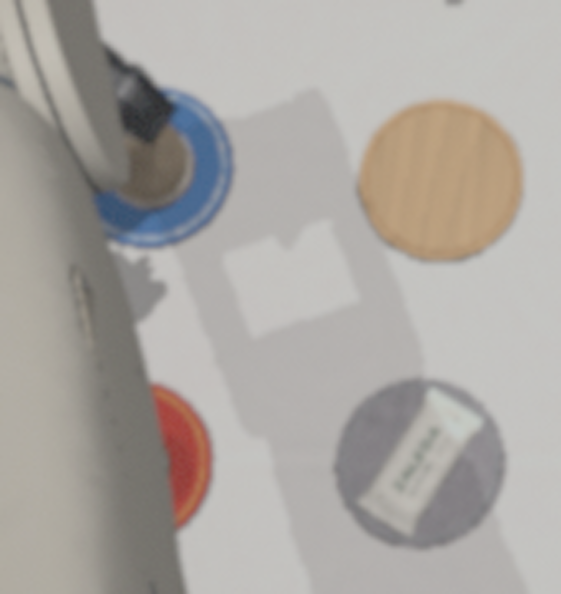

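View pics/g.png

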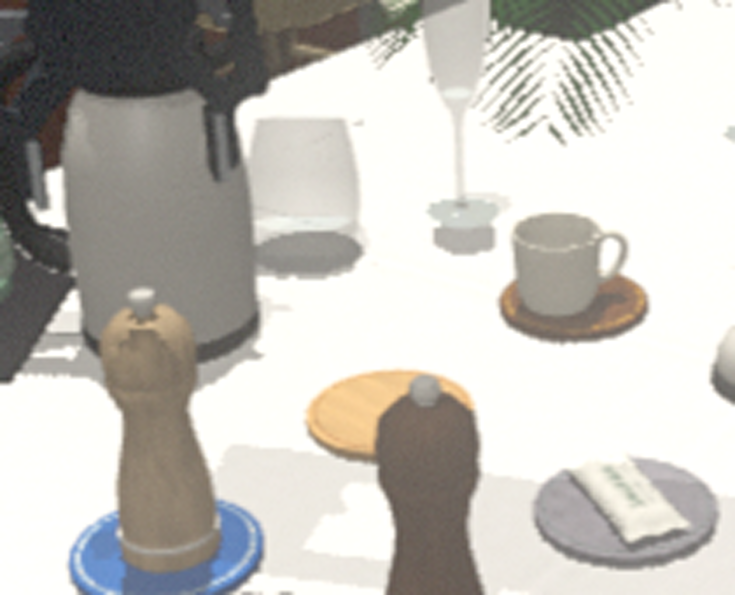

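```bash
python3 - <<'E'
from h import *
T=cam("top");S=cam("scene")
G=lambda u,v:(120+u/3.5,130+v/3.5);F=lambda u,v:np.array((115+u/3.3,130+v/3.3))
print(coaster(T,"light"),plane(T,F(441,181),8))
print("proj tcp at knob",(proj(S,[[641.3,237.1,166],[641.3,237.1,216]])-[120,130])*3.5)
print("pkt",plane(T,[F(430,386),F(482,417),F(412,536),F(358,497)],22).round(1).tolist(),plane(T,F(420.5,459),22))
E
```

```text
(array([636.7,  47.9]), 27, np.float64(1.0)) [[634.59543268  46.85624311]]
proj tcp at knob [[145.85402616 291.54699128]
 [135.67377781 205.37042696]]
pkt [[497.3, 50.7], [477.8, 17.1], [402.1, 60.2], [426.2, 94.9]] [[450.6110757   55.81060234]]
```

```bash
python3 -m pendant '[[[0.001,0,-0.03,0,0,0],[0.001,0,-0.06,0,0,0],[0.001,0,-0.085,0,0,0],[0.001,0,-0.1,0,0,0],[0.001,0,-0.105,0,0,0],[0.001,0,-0.105,0,0,0]]]'; python3 -m pendant '[[[0,0,0,0,0,0],[0,0,0,0,0,0],[0,0,0,0,0,0],[0,0,0,0,0,0],[0,0,0,0,0,0],[0,0,0,0,0,0]]]' 0.035
```

```text
time: 9.9
ee_pos: [643.4, 237.6, 134.8]
tool_rot: [[-0.845, 0.535, 0.001], [0.535, 0.845, 0.0], [-0.0, 0.0, -1.0]]
ft_force: [0.1, 0.4, -0.0]
opening: 85.2
grasp_force: 0.0
time: 10.65
ee_pos: [643.7, 237.8, 135.7]
tool_rot: [[-0.845, 0.535, 0.002], [0.535, 0.845, 0.001], [-0.001, 0.001, -1.0]]
ft_force: [-1.5, -0.5, 5.9]
opening: 47.1
grasp_force: 61.9
```

```bash
python3 -m pendant '[[[0,0,0.003,0,0,0],[0,0,0.012,0,0,0],[0,0,0.028,0,0,0],[0,-0.01,0.035,0,0,0],[-0.001,-0.03,0.035,0,0,0],[-0.002,-0.06,0.035,0,0,0],[-0.004,-0.09,0.035,0,0,0],[-0.005,-0.12,0.035,0,0,0],[-0.006,-0.15,0.035,0,0,0],[-0.007,-0.175,0.035,0,0,0],[-0.007,-0.187,0.035,0,0,0],[-0.007,-0.19,0.035,0,0,0]]]'; python3 -m pendant '[[[0,0,0,0,0,0],[0,0,-0.01,0,0,0],[0,0,-0.02,0,0,0],[0,0,-0.028,0,0,0],[0,0,-0.032,0,0,0],[0,0,-0.033,0,0,0]]]'
python3 - <<'E'
from h import *
d=cam("scene");crop(d,160,130,330,300,3.3,"pics/i.png")
E
```

```text
time: 12.15
ee_pos: [635.9, 46.6, 169.2]
tool_rot: [[-0.844, 0.536, -0.0], [0.536, 0.844, 0.0], [0.0, -0.0, -1.0]]
ft_force: [0.3, 0.1, -1.8]
opening: 46.8
grasp_force: 62.0
time: 12.9
ee_pos: [636.1, 47.7, 135.9]
tool_rot: [[-0.845, 0.535, -0.001], [0.535, 0.845, -0.0], [0.0, -0.0, -1.0]]
ft_force: [0.0, 0.6, -2.9]
opening: 46.9
grasp_force: 62.0
```

View pics/i.png

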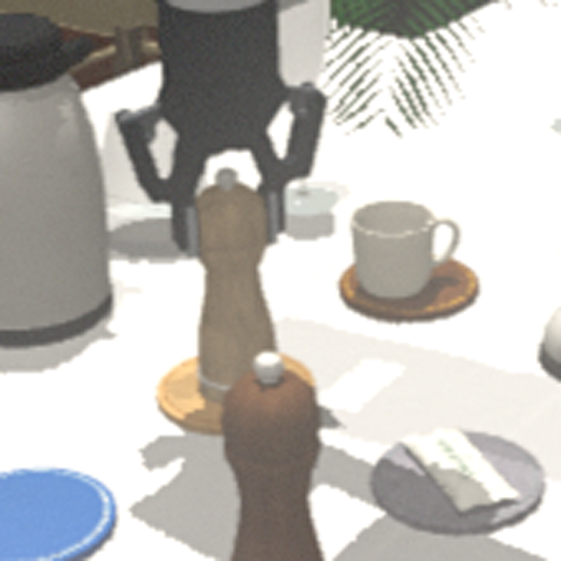

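```bash
python3 -m pendant '[[[0,0,-0.001,0,0,0],[0,0,-0.002,0,0,0],[0,0,-0.003,0,0,0]]]'; python3 -m pendant '[[[0,0,0,0,0,0],[0,0,0,0,0,0],[0,0,0,0,0,0],[0,0,0,0,0,0],[0,0,0,0,0,0]]]' 0.085;  python3 -m pendant '[[[0,0,0.02,0,0,0],[0,0,0.05,0,0,0],[0,0,0.08,0,0,0],[0,0,0.105,0,0,0],[0,-0.04,0.105,0,0,-0.18],[0,-0.08,0.105,0,0,-0.36],[0,-0.12,0.105,0,0,-0.54],[0,-0.16,0.105,0,0,-0.72],[-0.005,-0.185,0.105,0,0,-0.9],[-0.005,-0.187,0.105,0,0,-1.08],[-0.005,-0.187,0.105,0,0,-1.26],[-0.005,-0.187,0.105,0,0,-1.44]]]'; python3 -m pendant '[[[0,0,0,0,0,-0.18],[0,0,0,0,0,-0.21],[0,0,0,0,0,-0.21]]]'
python3 - <<'E'
from h import *
d=cam("scene");crop(d,200,130,340,260,4.2,"pics/j.png")
t=cam("top");print((proj(d,[[631,-140,66],[631,-140,8],[631,-140,235]])-[200,130])*4.2)
crop(t,115,130,375,305,3,"pics/k.png");print(coaster(t,"light"),coaster(t,"blue"))
E
```

```text
time: 13.32
ee_pos: [637.2, 47.3, 135.6]
tool_rot: [[-0.845, 0.535, 0.002], [0.535, 0.845, -0.0], [-0.002, 0.001, -1.0]]
ft_force: [-4.2, -2.6, 18.3]
opening: 46.9
grasp_force: 64.1
time: 13.95
ee_pos: [636.1, 47.7, 133.2]
tool_rot: [[-0.845, 0.535, -0.0], [0.535, 0.845, -0.0], [0.0, -0.0, -1.0]]
ft_force: [-0.5, -0.7, 0.8]
opening: 84.8
grasp_force: 0.0
time: 15.45
ee_pos: [631.4, -139.7, 239.9]
tool_rot: [[0.426, 0.905, 0.001], [0.905, -0.426, -0.0], [0.0, 0.001, -1.0]]
ft_force: [-0.3, -0.3, -0.0]
opening: 84.8
grasp_force: 0.0
time: 15.82
ee_pos: [631.3, -139.4, 239.1]
tool_rot: [[0.598, 0.801, 0.001], [0.801, -0.598, -0.0], [0.0, 0.001, -1.0]]
ft_force: [0.7, -0.6, -0.3]
opening: 85.0
grasp_force: 0.0
[[340.44033067 270.04831676]
 [340.88814185 357.62880929]
 [339.02842995  -6.08360134]]
(array([636.5,  47.7]), 27, np.float64(0.89)) (array([642.9, 239.9]), 29, np.float64(1.0))
```

View pics/j.png

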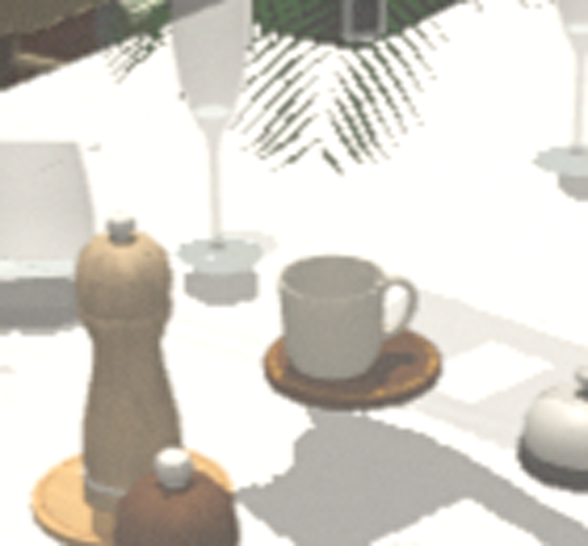

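View pics/k.png

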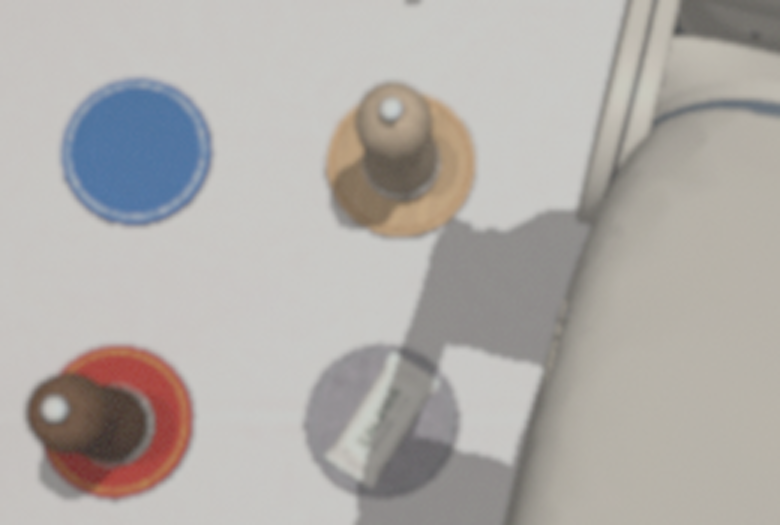

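```bash
python3 -m pendant '[[[0,0,-0.03,0,0,0],[0,0,-0.07,0,0,0],[0,0,-0.11,0,0,0],[0,0,-0.14,0,0,0],[0,0,-0.16,0,0,0],[0,0,-0.174,0,0,0],[0,0,-0.182,0,0,0],[0,0,-0.183,0,0,0]]]'
python3 - <<'E'
from h import *
d=cam("scene");crop(d,220,150,340,250,5.5,"pics/l.png")
E
```

```text
time: 16.92
ee_pos: [631.4, -139.4, 55.4]
tool_rot: [[0.6, 0.8, 0.0], [0.8, -0.6, -0.0], [0.0, 0.0, -1.0]]
ft_force: [0.0, -0.2, -0.7]
opening: 84.8
grasp_force: 0.0
```

View pics/l.png

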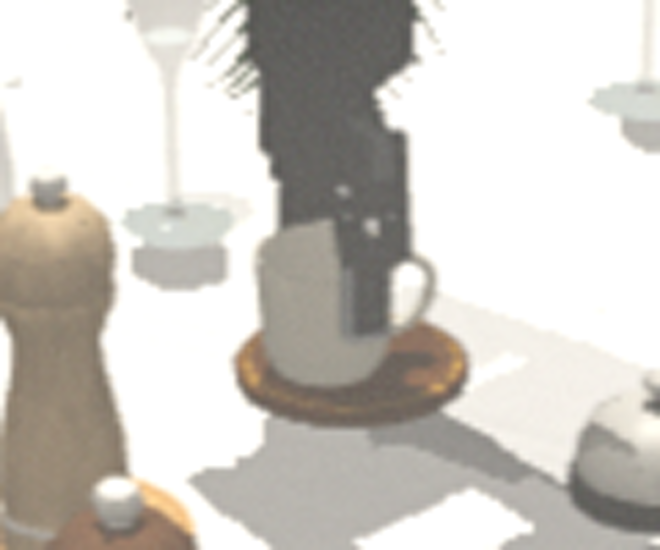

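```bash
python3 -m pendant '[[[0.001,0.001,0,0,0,0],[0.0015,0.002,0,0,0,0],[0.0015,0.002,0,0,0,0]]]';  python3 -m pendant '[[[0,0,0,0,0,0],[0,0,0,0,0,0],[0,0,0,0,0,0],[0,0,0,0,0,0],[0,0,0,0,0,0],[0,0,0,0,0,0]]]' 0.045
```

```text
time: 17.35
ee_pos: [632.9, -137.3, 55.7]
tool_rot: [[0.6, 0.8, 0.001], [0.8, -0.6, -0.0], [0.0, 0.001, -1.0]]
ft_force: [1.1, 0.5, -0.3]
opening: 85.3
grasp_force: 0.0
time: 18.1
ee_pos: [633.0, -137.4, 56.1]
tool_rot: [[0.6, 0.8, 0.001], [0.8, -0.6, -0.0], [0.0, 0.001, -1.0]]
ft_force: [-0.1, -0.1, 5.8]
opening: 63.0
grasp_force: 64.0
```

```bash
python3 -m pendant '[[[0,0,0.004,0,0,0],[0,0,0.015,0,0,0],[0,0,0.035,0,0,0],[0,0,0.055,0,0,0],[-0.01,0.007,0.065,0,0,0],[-0.035,0.025,0.065,0,0,0],[-0.06,0.045,0.065,0,0,0],[-0.085,0.065,0.065,0,0,0],[-0.105,0.09,0.065,0,0,0],[-0.113,0.125,0.065,0,0,0],[-0.113,0.16,0.065,0,0,0],[-0.113,0.19,0.065,0,0,0]]]'; python3 -m pendant '[[[0,0.03,0,0,0,0],[0.005,0.06,0,0,0,0],[0.02,0.09,0,0,0,0],[0.045,0.115,0,0,0,0],[0.07,0.14,0,0,0,0],[0.095,0.165,0,0,0,0],[0.115,0.182,0,0,0,0],[0.122,0.186,0,0,0,0],[0.122,0.187,-0.015,0,0,0],[0.122,0.187,-0.035,0,0,0],[0.122,0.187,-0.052,0,0,0],[0.122,0.187,-0.06,0,0,0]]]'; python3 -m pendant '[[[0,0,-0.002,0,0,0],[0,0,-0.003,0,0,0],[0,0,-0.003,0,0,0]]]'
```

```text
time: 19.6
ee_pos: [518.7, 54.0, 120.9]
tool_rot: [[0.6, 0.8, 0.0], [0.8, -0.6, 0.0], [0.0, 0.0, -1.0]]
ft_force: [-0.6, 0.1, -1.2]
opening: 63.0
grasp_force: 66.0
time: 21.1
ee_pos: [640.3, 238.9, 58.0]
tool_rot: [[0.601, 0.799, -0.003], [0.799, -0.601, -0.001], [-0.003, -0.002, -1.0]]
ft_force: [0.5, -0.2, -2.0]
opening: 63.1
grasp_force: 66.0
time: 21.48
ee_pos: [642.1, 239.8, 57.9]
tool_rot: [[0.6, 0.8, 0.001], [0.8, -0.6, 0.0], [0.001, 0.001, -1.0]]
ft_force: [-0.3, 0.5, -1.7]
opening: 63.2
grasp_force: 66.0
```

```bash
python3 -m pendant '[[[0,0,-0.001,0,0,0],[0,0,-0.002,0,0,0],[0,0,-0.002,0,0,0]]]'; python3 -m pendant '[[[0,0,0,0,0,0],[0,0,0,0,0,0],[0,0,0,0,0,0],[0,0,0,0,0,0]]]' 0.085;  python3 -m pendant '[[[0,0,0.01,0,0,0],[0,0,0.03,0,0,0],[0,0,0.07,0,0,0],[0,0,0.12,0,0,0],[0,0,0.18,0,0,0],[-0.03,0,0.2,0,0,0],[-0.08,0.002,0.2,0,0,0],[-0.13,0.004,0.2,0,0,0],[-0.17,0.005,0.2,0,0,0],[-0.196,0.005,0.2,0,0,0],[-0.197,0.005,0.2,0,0,0],[-0.197,0.005,0.2,0,0,0]]]'
python3 - <<'E'
from h import *
S=cam("scene")
s=state();x,y,z=s["ee_pos"];print(x,y,z)
# knob: bright grey spot atop pepper in scene; near its first-seen pixel
im=cv2.cvtColor(S["img"],cv2.COLOR_RGB2HSV)[225:260,225:260]
m=cv2.inRange(im,np.array([0,0,90]),np.array([180,60,255]))
print("tcp at knob z178 ->",proj(S,[[x,y,178]]),"knob before (241.5,241.2)")
E
```

```text
time: 21.85
ee_pos: [642.1, 240.0, 56.2]
tool_rot: [[0.6, 0.8, 0.001], [0.8, -0.6, 0.001], [0.001, 0.001, -1.0]]
ft_force: [-1.0, 0.0, 4.5]
opening: 63.0
grasp_force: 66.5
time: 22.35
ee_pos: [641.6, 239.6, 55.2]
tool_rot: [[0.6, 0.8, -0.0], [0.8, -0.6, -0.0], [-0.0, -0.0, -1.0]]
ft_force: [0.3, 0.3, -0.4]
opening: 85.2
grasp_force: 0.0
time: 23.85
ee_pos: [445.7, 245.0, 256.6]
tool_rot: [[0.6, 0.8, 0.002], [0.8, -0.6, 0.001], [0.002, 0.001, -1.0]]
ft_force: [0.1, -0.1, -0.3]
opening: 85.1
grasp_force: 0.0
445.91015778262295 244.96180376256245 256.23356905107704
tcp at knob z178 -> [[241.26721521 237.98425818]] knob before (241.5,241.2)
```

```bash
python3 -m pendant '[[[0,0,-0.03,0,0,0],[0,0,-0.06,0,0,0],[0,0,-0.085,0,0,0],[0,0,-0.102,0,0,0],[0,0,-0.109,0,0,0],[0,0,-0.109,0,0,0]]]'; python3 -m pendant '[[[0,0,0,0,0,0],[0,0,0,0,0,0],[0,0,0,0,0,0],[0,0,0,0,0,0],[0,0,0,0,0,0],[0,0,0,0,0,0]]]' 0.035
```

```text
time: 24.65
ee_pos: [445.0, 244.7, 146.3]
tool_rot: [[0.601, 0.8, -0.0], [0.8, -0.601, -0.0], [-0.0, -0.0, -1.0]]
ft_force: [0.1, -0.1, 0.3]
opening: 85.1
grasp_force: 0.0
time: 25.4
ee_pos: [445.0, 245.2, 147.5]
tool_rot: [[0.6, 0.8, 0.001], [0.8, -0.6, 0.001], [0.002, 0.0, -1.0]]
ft_force: [-2.6, 0.6, 6.8]
opening: 47.8
grasp_force: 61.1
```

```bash
python3 -m pendant '[[[0,0,0.004,0,0,0],[0,0,0.016,0,0,0],[0,0,0.035,0,0,0],[0,-0.005,0.05,0,0,0],[0,-0.025,0.06,0,0,0],[0.002,-0.055,0.06,0,0,0],[0.005,-0.09,0.06,0,0,0],[0.012,-0.125,0.06,0,0,0],[0.025,-0.16,0.06,0,0,0],[0.04,-0.19,0.06,0,0,0],[0.055,-0.215,0.06,0,0,0],[0.06,-0.225,0.06,0,0,0]]]'
python3 - <<'E'
from h import *
T=cam("top")
for n in("dark","red"):
  try: print(n,coaster(T,n))
  except Exception as e: print(e)
print(cam and state()["ee_pos"])
E
```

```text
time: 26.9
ee_pos: [504.7, 17.4, 206.5]
tool_rot: [[0.602, 0.798, -0.0], [0.798, -0.602, -0.0], [-0.0, 0.0, -1.0]]
ft_force: [-0.7, -0.1, -2.9]
opening: 47.9
grasp_force: 62.5
dark (array([ 628.3, -149.8]), 28, np.float64(1.0))
red (array([446.3, 245.7]), 29, np.float64(0.66))
[504.95085864  17.28292286 206.41920805]
```

```bash
python3 -m pendant '[[[0.008,-0.012,0,0,0,0],[0.028,-0.038,0,0,0,0],[0.052,-0.07,0,0,0,0],[0.076,-0.102,0,0,0,0],[0.098,-0.134,0,0,0,0],[0.115,-0.158,0,0,0,0],[0.122,-0.168,0,0,0,0],[0.1235,-0.169,0,0,0,0],[0.1235,-0.169,-0.015,0,0,0],[0.1235,-0.169,-0.035,0,0,0],[0.1235,-0.169,-0.05,0,0,0],[0.1235,-0.169,-0.057,0,0,0]]]'; python3 -m pendant '[[[0,0,-0.001,0,0,0],[0,0,-0.001,0,0,0],[0,0,-0.001,0,0,0]]]'
```

```text
time: 28.45
ee_pos: [627.2, -148.8, 147.5]
tool_rot: [[0.6, 0.8, -0.003], [0.8, -0.6, 0.001], [-0.001, -0.003, -1.0]]
ft_force: [-9.1, 3.3, 43.2]
opening: 47.6
grasp_force: 68.8
time: 28.82
ee_pos: [628.3, -149.4, 148.5]
tool_rot: [[0.6, 0.8, 0.0], [0.8, -0.6, -0.0], [0.0, 0.0, -1.0]]
ft_force: [-0.3, -0.4, -3.8]
opening: 48.4
grasp_force: 62.8
```

```bash
python3 -m pendant '[[[0,0,-0.001,0,0,0],[0,0,-0.0015,0,0,0],[0,0,-0.0015,0,0,0]]]'; python3 -m pendant '[[[0,0,0,0,0,0],[0,0,0,0,0,0],[0,0,0,0,0,0],[0,0,0,0,0,0],[0,0,0,0,0,0]]]' 0.085;  python3 -m pendant '[[[0,0,0.015,0,0,0],[0,0,0.04,0,0,0],[0,0,0.07,0,0,0],[0,0,0.1,0,0,0],[-0.01,0.01,0.1,0,0,0.15],[-0.04,0.045,0.1,0,0,0.33],[-0.08,0.09,0.1,0,0,0.51],[-0.12,0.135,0.1,0,0,0.69],[-0.15,0.175,0.1,0,0,0.87],[-0.17,0.2,0.1,0,0,1.05],[-0.178,0.2055,0.1,0,0,1.23],[-0.178,0.2055,0.1,0,0,1.41]]]' ; python3 -m pendant '[[[0,0,0,0,0,0.18],[0,0,0,0,0,0.24],[0,0,0,0,0,0.24]]]' 0.06
```

```text
time: 29.2
ee_pos: [628.5, -149.4, 147.6]
tool_rot: [[0.6, 0.8, 0.001], [0.8, -0.6, -0.0], [0.0, 0.001, -1.0]]
ft_force: [-3.0, 0.6, 4.4]
opening: 47.9
grasp_force: 63.7
time: 29.82
ee_pos: [628.2, -149.3, 146.8]
tool_rot: [[0.6, 0.8, -0.0], [0.8, -0.6, 0.0], [0.0, -0.0, -1.0]]
ft_force: [0.1, -0.5, 0.3]
opening: 84.9
grasp_force: 0.0
time: 31.32
ee_pos: [449.7, 56.9, 248.0]
tool_rot: [[-0.699, 0.716, 0.001], [0.716, 0.699, 0.0], [-0.001, 0.001, -1.0]]
ft_force: [0.7, -0.3, -0.5]
opening: 85.1
grasp_force: 0.0
time: 31.7
ee_pos: [450.5, 56.2, 247.8]
tool_rot: [[-0.844, 0.536, 0.001], [0.536, 0.844, 0.0], [-0.001, 0.001, -1.0]]
ft_force: [-0.2, -1.0, -0.2]
opening: 59.8
grasp_force: 0.0
```

```bash
python3 -m pendant '[[[0,0,-0.05,0,0,0],[0,0,-0.1,0,0,0],[0,0,-0.145,0,0,0],[0,0,-0.175,0,0,0],[0,0,-0.195,0,0,0],[0,0,-0.206,0,0,0],[0,0,-0.2085,0,0,0],[0,0,-0.2085,0,0,0]]]'; python3 -m pendant '[[[0,0,0,0,0,0],[0,0,0,0,0,0],[0,0,0,0,0,0],[0,0,0,0,0,0],[0,0,0,0,0,0]]]' 0.03;python3 -m pendant '[[[0,0,0.003,0,0,0],[0,0,0.01,0,0,0],[0,0,0.03,0,0,0],[0,0.005,0.05,0,0,0],[-0.001,0.02,0.06,0,0,0],[-0.002,0.05,0.06,0,0,0],[-0.003,0.085,0.06,0,0,0],[-0.003,0.12,0.06,0,0,0],[-0.003,0.155,0.06,0,0,0],[-0.003,0.18,0.06,0,0,0],[-0.003,0.189,0.06,0,0,0],[-0.003,0.189,0.06,0,0,0]]]'
```

```text
time: 32.7
ee_pos: [450.7, 56.2, 38.9]
tool_rot: [[-0.845, 0.536, 0.001], [0.536, 0.845, 0.0], [-0.001, 0.001, -1.0]]
ft_force: [-0.3, -0.5, -0.8]
opening: 60.2
grasp_force: 0.0
time: 33.33
ee_pos: [450.7, 56.2, 39.4]
tool_rot: [[-0.845, 0.535, 0.002], [0.535, 0.845, 0.0], [-0.001, 0.001, -1.0]]
ft_force: [-1.6, -0.5, 8.5]
opening: 33.8
grasp_force: 47.1
time: 34.83
ee_pos: [446.7, 245.4, 98.1]
tool_rot: [[-0.845, 0.534, -0.0], [0.534, 0.845, -0.0], [0.0, -0.001, -1.0]]
ft_force: [-0.1, -0.2, 0.3]
opening: 29.9
grasp_force: 0.0
```

```bash
python3 - <<'E'
from h import *
T=cam("top");S=cam("scene")
crop(T,195,215,315,315,3.3,"pics/m1.png");crop(S,190,230,345,355,2.5,"pics/m2.png")
a=cv2.imread("pics/m1.png");b=cv2.imread("pics/m2.png");print(a.shape,b.shape)
o=np.zeros((max(a.shape[0],b.shape[0]),a.shape[1]+b.shape[1],3),np.uint8);o[:a.shape[0],:a.shape[1]]=a;o[:b.shape[0],a.shape[1]:]=b
cv2.imwrite("pics/m.png",o)
E
```

```text
(330, 396, 3) (312, 388, 3)
```

View pics/m.png

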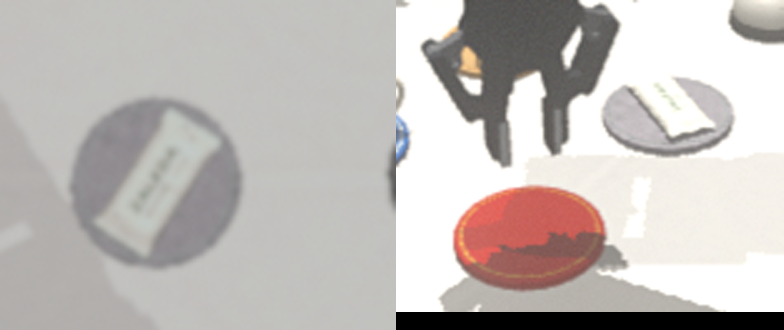

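```bash
python3 - <<'E'
from h import *
T=cam("top");F=lambda u,v:(195+u/3.3,215+v/3.3)
p=plane(T,[F(172,108),F(221,134),F(148,257),F(94,219)],20);print(p.round(1).tolist(),p.mean(0))
for d in(p[3]-p[0],p[2]-p[1]):print(np.degrees(np.arctan2(d[1],d[0])))
# white pixels inside the grey coaster
h=cv2.cvtColor(T["img"],cv2.COLOR_RGB2HSV)[235:305,205:280];print(coaster(T,"grey"))
g=cv2.GaussianBlur(h[...,2],(3,3),0);m=np.zeros(g.shape,np.uint8);cc=proj(T,[[449.4,57.8,8]])[0]-[205,235]
cv2.circle(m,tuple(int(round(v)) for v in cc),23,255,-1)
m&=(g>88).astype(np.uint8)*255
k=max(cv2.findContours(cv2.morphologyEx(m,cv2.MORPH_CLOSE,np.ones((5,5))),0,2)[0],key=cv2.contourArea);r=cv2.minAreaRect(k);print(r,plane(T,np.array(r[0])+[205,235],20),state()["ee_pos"])
E
```

```text
[[495.9, 46.9], [479.6, 15.3], [401.2, 60.3], [424.7, 95.0]] [450.33401215  54.37005619]
145.98349005125306
150.15859026861224
(array([449.3,  58.2]), 32, np.float64(1.0))
((37.4191780090332, 34.625274658203125), (19.706310272216797, 43.7496337890625), 32.82853698730469) [[449.61770587  55.90959461]] [446.88531759 244.34179146  98.18463239]
```

```bash
python3 -m pendant '[[[0,-0.04,0,0,0,0],[0.001,-0.09,0,0,0,0],[0.002,-0.14,0,0,0,0],[0.003,-0.18,0,0,0,0],[0.003,-0.189,0,0,0,0],[0.003,-0.189,-0.02,0,0,0],[0.003,-0.189,-0.04,0,0,0],[0.003,-0.189,-0.055,0,0,0],[0.003,-0.189,-0.0615,0,0,0],[0.003,-0.189,-0.062,0,0,0],[0.003,-0.189,-0.062,0,0,0]]]' 0.06; python3 -m pendant '[[[0,0,-0.001,0,0,0],[0,0,-0.001,0,0,0]]]'
```

```text
time: 36.35
ee_pos: [450.4, 56.3, 36.7]
tool_rot: [[-0.845, 0.535, 0.001], [0.535, 0.845, 0.0], [-0.0, 0.0, -1.0]]
ft_force: [0.1, -0.3, 0.0]
opening: 60.2
grasp_force: 0.0
time: 36.6
ee_pos: [450.3, 56.2, 35.6]
tool_rot: [[-0.845, 0.535, 0.001], [0.535, 0.845, 0.0], [-0.0, 0.0, -1.0]]
ft_force: [-0.1, -0.0, 0.2]
opening: 59.9
grasp_force: 0.0
```

```bash
python3 -m pendant '[[[0,0,0,0,0,0],[0,0,0,0,0,0],[0,0,0,0,0,0],[0,0,0.001,0,0,0],[0,0,0.001,0,0,0],[0,0,0.001,0,0,0]]]' 0.02;python3 -m pendant '[[[0,0,0.002,0,0,0],[0,0,0.004,0,0,0],[0,0,0.007,0,0,0],[0,0,0.012,0,0,0],[0,0,0.02,0,0,0],[0,0,0.025,0,0,0],[0,0,0.025,0,0,0]]]'
```

```text
time: 37.35
ee_pos: [450.1, 56.1, 36.2]
tool_rot: [[-0.845, 0.535, -0.0], [0.535, 0.845, -0.0], [0.0, -0.0, -1.0]]
ft_force: [0.1, -0.2, 0.5]
opening: 36.2
grasp_force: 59.9
time: 38.22
ee_pos: [450.5, 56.2, 61.9]
tool_rot: [[-0.845, 0.535, 0.001], [0.535, 0.845, 0.0], [-0.001, 0.001, -1.0]]
ft_force: [0.1, -0.1, -0.6]
opening: 36.3
grasp_force: 59.9
```

```bash
python3 -m pendant '[[[0,0.005,0.01,0,0,0],[-0.001,0.02,0.02,0,0,0],[-0.001,0.045,0.02,0,0,0],[-0.002,0.075,0.02,0,0,0],[-0.003,0.105,0.02,0,0,0],[-0.003,0.135,0.02,0,0,0],[-0.003,0.16,0.02,0,0,0],[-0.003,0.18,0.02,0,0,0],[-0.003,0.189,0.02,0,0,0],[-0.003,0.19,0.015,0,0,0],[-0.003,0.19,0,0,0,0],[-0.003,0.19,-0.01,0,0,0]]]'; python3 -m pendant '[[[0,0,-0.007,0,0,0],[0,0,-0.012,0,0,0],[0,0,-0.014,0,0,0],[0,0,-0.014,0,0,0]]]'
```

```text
time: 39.72
ee_pos: [446.6, 245.2, 49.9]
tool_rot: [[-0.844, 0.536, -0.002], [0.536, 0.844, -0.001], [0.001, -0.002, -1.0]]
ft_force: [1.2, -0.7, -0.1]
opening: 36.7
grasp_force: 60.0
time: 40.22
ee_pos: [447.2, 246.2, 37.3]
tool_rot: [[-0.845, 0.535, 0.0], [0.535, 0.845, 0.0], [-0.0, 0.0, -1.0]]
ft_force: [1.2, -0.2, -0.2]
opening: 36.1
grasp_force: 60.0
```

Release, retreat clear of all views and measure every thing.

```bash
python3 -m pendant '[[[0,0,-0.001,0,0,0],[0,0,-0.001,0,0,0]]]'; python3 -m pendant '[[[0,0,0,0,0,0],[0,0,0,0,0,0],[0,0,0.001,0,0,0],[0,0,0.002,0,0,0]]]' 0.06; python3 -m pendant '[[[0,0,0.01,0,0,0],[0,0,0.05,0,0,0],[0,0,0.11,0,0,0],[0,0,0.17,0,0,0],[0,0,0.22,0,0,0],[0,-0.05,0.22,0,0,0],[0,-0.1,0.22,0,0,0],[0,-0.15,0.22,0,0,0],[0,-0.2,0.22,0,0,0],[0,-0.26,0.22,0,0,0],[0,-0.32,0.22,0,0,0],[0,-0.38,0.22,0,0,0]]]'; python3 -m pendant '[[[-0.02,-0.06,0,0,0,-0.18],[-0.04,-0.12,0,0,0,-0.36],[-0.06,-0.18,0,0,0,-0.54],[-0.08,-0.24,0,0,0,-0.72],[-0.1,-0.3,0,0,0,-0.9],[-0.12,-0.35,0,0,0,-0.9],[-0.12,-0.35,0,0,0,-0.9]]]'
python3 - <<'E'
from h import *
T=cam("top");H=cv2.cvtColor(T["img"],cv2.COLOR_RGB2HSV)
def blob(pt,r,lo,hi,z,close=1):
    u,v=proj(T,[pt])[0].round().astype(int);m=cv2.inRange(H[v-r:v+r+1,u-r:u+r+1],np.array(lo),np.array(hi))
    m=cv2.morphologyEx(m,cv2.MORPH_CLOSE,np.ones((close,close)))
    k=max(cv2.findContours(m,0,1)[0],key=cv2.contourArea);q=cv2.minAreaRect(k);M,_=cv2.minEnclosingCircle(k)
    return plane(T,np.array(q[0])+[u-r,v-r],z).round(1),np.round(q[1],1),round(q[2])
for n in("light","red","blue","dark"):print(n,coaster(T,n))
print("salt knob",blob((636,48,168),7,[0,0,85],[180,45,255],168))
print("pepper knob",blob((628,-150,180),7,[0,0,70],[180,70,255],180))
print("packet",blob((447,246,22),20,[0,0,75],[180,70,255],20,5))
print("cup",blob((642,240,66),19,[0,0,45],[60,90,255],64,5))
print("bell",blob((455.3,-129.3,20),20,[0,0,0],[180,255,105],20,5),"bell0 455.3,-129.3")
u,v=proj(T,[(642,240,66)])[0].astype(int);print("rows V around cup\n",H[v-18:v+20:3,u-20:u+22:3,2])
E
```

```text
time: 40.48
ee_pos: [447.2, 246.2, 36.5]
tool_rot: [[-0.845, 0.535, 0.0], [0.535, 0.845, 0.0], [-0.0, 0.0, -1.0]]
ft_force: [0.0, 0.3, 0.3]
opening: 36.4
grasp_force: 60.0
time: 40.98
ee_pos: [447.2, 246.2, 38.4]
tool_rot: [[-0.845, 0.535, -0.0], [0.535, 0.845, -0.0], [0.0, -0.0, -1.0]]
ft_force: [0.4, -0.2, 0.8]
opening: 60.2
grasp_force: 0.0
time: 42.48
ee_pos: [446.8, -135.7, 259.2]
tool_rot: [[-0.845, 0.535, 0.001], [0.535, 0.845, -0.0], [-0.001, 0.0, -1.0]]
ft_force: [1.0, -0.1, -0.1]
opening: 59.9
grasp_force: 0.0
time: 43.35
ee_pos: [325.5, -487.1, 258.9]
tool_rot: [[-0.102, 0.995, 0.0], [0.995, 0.102, -0.002], [-0.002, 0.0, -1.0]]
ft_force: [0.6, 0.3, 0.7]
opening: 60.1
grasp_force: 0.0
light (array([636.7,  47.9]), 26, np.float64(0.88))
red (array([448.8, 245.6]), 28, np.float64(0.75))
blue (array([643.2, 239.8]), 26, np.float64(1.0))
dark (array([ 629.6, -151. ]), 29, np.float64(0.72))
salt knob (array([[637.3,  45.9]]), array([7., 6.]), 0)
pepper knob (array([[ 628.2, -148.9]]), array([7., 7.]), 90)
packet (array([[446.2, 246.2]]), array([21. , 55.8]), 35)
cup (array([[642
[... 200 characters left out ...]
8 118 119 108  94  79  74  82  89  88  93  89  92]
 [117 119 118 105  74  52  46  46  47  51  71  82  82  90]
 [118 118 105  70  49  47  45  50  52  52  48  71  80  81]
 [118 112  85  59  53  53  62  76  68  63  60  55  75  79]
 [118  98  79  57  56  70 101 116 116  98  87  65  78  71]
 [115  92  77  59  64  93 117 118 118 118 117  76  83  66]
 [109  91  82  60  71 110 119 120 120 119 119 106  72  64]
 [106  93  84  67  73 113 119 121 122 122 119 107  53  62]
 [107  92  62  77  67 104 119 120 120 119 117  94  96  68]
 [115  91  66  53  81  84 110 117 117 110  73  79 113  96]
 [116  81  83  48  49  58  67  75  63  48  42  37  67  90]
 [118  98  93  58  48  49  47  42  36  36  36  36  39  43]]
```

```bash
python3 - <<'E'
from h import *
T=cam("top");H=cv2.cvtColor(T["img"],cv2.COLOR_RGB2HSV)
c=proj(T,[(643,239.8,8)])[0];m=np.zeros(H.shape[:2],np.uint8);cv2.circle(m,tuple(int(round(v)) for v in c),30,255,-1)
b=cv2.inRange(H,np.array([98,50,15]),np.array([125,255,255]))
n=cv2.bitwise_and(cv2.bitwise_not(b),cv2.inRange(H,np.array([0,0,0]),np.array([180,60,255])))&m
g=cv2.cvtColor(T["img"],cv2.COLOR_RGB2GRAY);u,v=c.round().astype(int)
k=cv2.resize(g[v-35:v+36,u-35:u+36],None,fx=4,fy=4,interpolation=cv2.INTER_CUBIC)
q=cv2.HoughCircles(k,cv2.HOUGH_GRADIENT,1,10,param1=80,param2=15,minRadius=60,maxRadius=72)
for x in q[0][:4]: print(x, plane(T,x[:2]/4+[u-35,v-35],65).round(1))
E
```

```text
Traceback (most recent call last):
TypeError: 'NoneType' object is not subscriptable
```

```bash
python3 - <<'E'
from h import *
T=cam("top");H=cv2.cvtColor(T["img"],cv2.COLOR_RGB2HSV)
u,v=proj(T,[(642,240,66)])[0].round().astype(int);w=26;B=cv2.inRange(H,np.array([95,60,10]),np.array([128,255,255]))
for r in range(v-24,v+28,2): print(r,"".join("#" if B[r,x] else ("o" if H[r,x,2]>105 and H[r,x,1]<20 else ".") for x in range(u-30,u+34)))
print(u,v)
E
```

```text
150 oooooooooooooooooooooooooooooooooooooooooooooooooooooooooooooooo
152 oooooooooooooooooooooooooooooooooooooooooooooooooooooooooooooooo
154 oooooooooooooooooooooooooooooooooooooooooooooooooooooooooooooooo
156 oooooooooooooooooooooooooooooo......###.....oooooooooooooooooooo
158 ooooooooooooooooooooooooo...........###########...oooooooooooooo
160 oooooooooooooooooooooo.................############..ooooooooooo
162 ooooooooooooooooooo........................##########..ooooooooo
164 ooooooooooooooooo...........................###########..ooooooo
166 ooooooooooooooo...............................###########..ooooo
168 oooooooooooooo................................############..oooo
170 ooooooooooooo..................................############..ooo
172 oooooooooooo.##.................................############.ooo
174 oooooooooooo.#..................................#############.oo
176 ooooooooooo.###...............ooooooo............############.oo
178 ooooooooooo.####...........oo.......o.o..........############.oo
180 ooooooooooo.####.................................############..o
182 ooooooooooo.#####...........o..o.o..............#############..o
184 ooooooooooo.######...............o.o.............############.oo
186 ooooooooooo.########............o..................##########.oo
188 ooooooooooo..##########..............................#######.ooo
190 oooooooooooo.###############..............###.........#####.oooo
192 ooooooooooooo..##################################....#####..oooo
194 oooooooooooooo..########################################...ooooo
196 ooooooooooooooo..######################################..ooooooo
198 ooooooooooooooooo..#################################...ooooooooo
200 ooooooooooooooooooo...############################..oooooooooooo
154 174
```

```bash
python3 -c "
from workcell import hand_in
print(hand_in())"
```

```text
the job is handed in; nothing more can be done
None
```

The job is handed in: all four things are on their own coasters. The last top-camera measurements put each within about 3 mm of its coaster's centre and the bell unmoved to within about 1.5 mm. The packet slipped from the first grasp at the grey coaster and was re-gripped, and no verdict came back from the hand-in.

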